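Fit and tighten a band clamp on a vacuum pump stub

TASK

Slide the wide worm-drive band clamp (orange wing) over the vacuum pump's barbed stub until its band is centred on the black rubber cuff and its foot stands on the pump's base plate. Then turn the orange wing clockwise, about a quarter turn, until the clamp is snug, and let go. Leave the narrow clamp with the blue wing where it is.

Things in the scene. Friction and masses are not known exactly. Their poses are not given: they have to be found in the camera images.
- clamp_wide: Loose steel hoop clamp, orange wing. Origin: under foot below band centre (z 28). Band axis y, 24 mm wide, inner dia. 44, top z 53. Foot 34 mm along y, x -43 to 23. Screw housing 18x18 mm at x -35, top z 50; on it the wing, a plate 9 thick, 30 wide, z 60 to 92, centred on the upright screw axis x -35, y 0. Pinch it across its thickness; held so, the clamp follows. Fits either way round.
- clamp_wide_screw (a joint): Angle of the orange wing on its upright screw, rad. Starts at 0 to 0.25 (loose), grows clockwise seen from above, stop at 1.9; snug from 1.0 on. At 0 the wing's flat faces look along the clamp's x; at q they are turned clockwise by q. Friction 0.015 N m: stays where it is left, and the clamp keeps its angle to a held wing.
- cuff (a point): Centre of the black cuff (dia. 38, 30 mm long, front end tapered) on the brass stub of the fixed white pump. Pump axes: the stub is level along y; its tapered free end is 55 mm off at -y, dia. 30 before the cuff. Steel base plate (for the clamp's foot): top 30 mm lower, reaches 40 mm to -y, 120 wide. At +y: a block 60 wide, top 18 mm higher, from 30 mm on; white body, top 70 mm higher, from 80 mm on.
- clamp_narrow: Bystander: a like clamp, loose, with a blue wing and a band of only 22 mm inner diameter, too small for the stub. Origin: under its foot, below the band's centre; screw housing and wing stand 24 mm from it at -x, 92 mm high over all.
There are look-alikes about, which are no part of the job. What is shaped like the clamp_wide but purple or red is not meant.

How it is judged:
By the outcome, as a careful person would: the job done as asked, in the order asked, and still so for the second after the job is handed in, with the robot touching nothing.
It also fails if it takes over 45 s, if anything falls off the work surface, if the arm or the gripper's body presses on something with over 40 N, if the wrist force passes 120 N, or if a joint passes its speed limit or range.

ROBOT

A 6-joint arm with a two-finger parallel gripper is mounted at the origin on a cart in front of the work surface, level with it; the furniture and walls round the work are solid. World frame = base frame: x ahead of the robot, y to its left, z up, the work surface at z = 0. Lengths are in m, angles in rad, forces in N, time in s.
With the tool pointing down it reaches from about 0.275 to 0.725 m from the base axis. Payload 15.9 kg.
Tool frame: the origin (TCP) lies between the finger pads; the fingertips stand r.tip_reach ahead of it and the grasp point (between the pads) is the TCP (r.tip_reach is the distance from the TCP to the fingertips, in m); z points along the fingers, y is the direction in which the jaws open and shut (so a half turn about z gives the same grasp; the last joint's range is limited). The gripper opens to 85 mm and grips with 20 to 120 N. Pads are 22 mm wide; open, the fingers measure 114 mm over their backs; the gripper's body (76 mm by 85 mm) begins 54 mm behind the grasp point. The pads swing forward as they close: fully open they stand 13 mm farther back than shut.
Start: joints at [1.293, 0.213, -0.034, 1.323, 0, 1.571], TCP at [0.137, 0.481, 0.25] pointing down, gripper open.
Joint ranges: [-2.98, 2.98], [-0.74, 1.72], [-1.14, 1.35], [-2.1, 2.04], [-1.57, 1.44], [-3.14, 3.14]. Speed limits (rad/s): [1.89, 1.89, 2.39, 2.57, 3.14, 3.14].

INTERFACE

Orientations are given as a rotation vector (axis times angle).
In Python, from station import state, get_image, order, r gives the robot as it stands.
- The arm moves only by the shell command python3 -m crank 'ROWS' [FORCE]. ROWS is JSON, a list of rows, each a list of 5 numbers: the opening, from -1 (shut) to 1 (fully open), then the shift along the tool's x, y, z in m, then the turn about the tool's z in degrees. In form: [[grip, tx, ty, tz, roll], ...]. A call has 1 to 8 rows; each row shifts and turns the pose as measured when the row begins, along the tool's axes as they then stand; what a row does not reach is not made up. A row lasts 1/10 s, in which the tool goes at most 50 mm and 8.59 degrees, less where a joint would pass 70% of its speed; a pose out of reach is approached as far as the arm can. A call is refused whole if a number of a shift passes 0.05 or a number of a turn 8.59, either way. A call with a gripper value outside its range is refused whole. The fingers move at their own pace and stop on an object; FORCE is the grip in N (left out, the last holds). Time passes only in rows, so rows that do not move let the fingers close. It gives the time, the measured TCP pose, the force and the opening at its end, in the units of the state.
- state(): the state, without advancing time (a new reading comes with each control period).
- get_image(name): name is "scene" or "top" or "wrist"; returns a dict with "image" (480x640x3 uint8, blue, green, red), "range_z" (480x640 float32, m along the optical axis (not along the pixel's ray), 0 where there is no reading), "intrinsics" (3x3 intrinsics, pixels), "world_to_cam" (4x4, takes a point from world to camera coordinates). Camera axes: x right, y down, z forward; pixel columns grow to the right and rows downward; lengths in m; the calibration is good to about 2 mm. A picture is of the moment at which its call begins.
- order.job_done(): hands the job in, once; it reports no verdict.
The state is a dict: "t": time; "joints": joint angles; "joint_vel": joint speeds; "joint_efforts": joint torques, N m; "tool_pos": TCP position; "tcp_rot": TCP orientation; "wrist_force": force on the tool from outside, world axes, zero at the start; "wrist_torque": the same for the moment, N m; "width": finger opening in m.
Only numpy, scipy, OpenCV 4.12 (cv2) and the standard library are available. Lean on these libraries where they do the work, as an engineer would, in place of code of your own. Each camera call takes 0.05 s, during which the arm holds its last target. There are 200 camera calls.

## Working session

There is one attempt and no reset: what is moved stays moved. The work goes in short steps, Python scripts to look and compute and a shell command to move; the robot and the scene stay as the last step left them, time stands still between calls to the robot, and variables do not carry over. Pictures are saved under pics/ and viewed, about 8 in all and at most 12, crops included, and the job is handed in when it is done.

```bash
mkdir -p pics; ls; cat > h.py <<'E'
import numpy as np, cv2
from station import state, get_image, order, r
def shot(n,f=None):
    d=get_image(n)
    if f: cv2.imwrite('pics/'+f,d['image'])
    np.savez('/tmp/%s.npz'%n,**d)
    return d
def load(n): return dict(np.load('/tmp/%s.npz'%n))
def cloud(d):
    K=d['intrinsics'];z=d['range_z'];v,u=np.mgrid[:480,:640]
    p=np.stack([(u-K[0,2])/K[0,0]*z,(v-K[1,2])/K[1,1]*z,z,np.ones_like(z)],-1)
    w=p@np.linalg.inv(d['world_to_cam']).T
    w[z==0]=np.nan
    return w[...,:3]
E
python3 - <<'E'
from h import *
s=state();print(s['t'],s['tool_pos'],s['tcp_rot'],s['width'],r.tip_reach)
a=shot('scene');b=shot('top')
cv2.imwrite('pics/s.png',a['image']);cv2.imwrite('pics/t.png',b['image'])
E
```

```text
pics
0.0 [0.13702759 0.48054416 0.24982449] [-4.34981359e-01 -3.11114994e+00  1.68157086e-03] 0.08535515745070563 0.019
```

View pics/s.png

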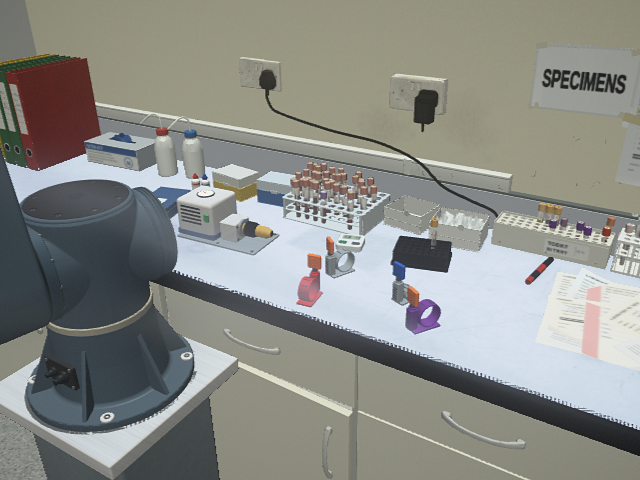

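View pics/t.png

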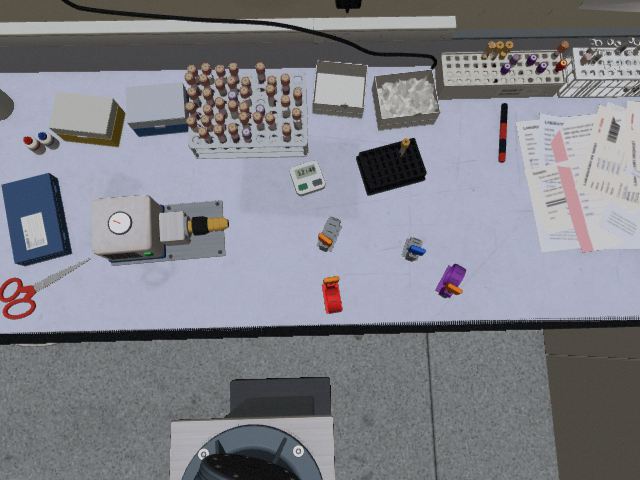

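```bash
python3 - <<'E'
from h import *
b=load('top');w=cloud(b)
print(np.linalg.inv(b['world_to_cam']).round(3).tolist())
for n,(u,v) in dict(wing=(325,239),band=(333,229),cuff=(199,224),tip=(226,224),body=(120,225),plate=(215,245),block=(172,226),blue=(417,251),red=(332,281),purp=(453,289),table=(280,260)).items(): print(n,w[v,u].round(4))
hsv=cv2.cvtColor(b['image'],cv2.COLOR_BGR2HSV)
# clamp region points above table
reg=np.zeros((480,640),bool);reg[205:262,305:350]=1
m=reg&(w[...,2]>.008)
P=w[m];H=hsv[m]
o=(H[:,0]<20)&(H[:,1]>150)
print('wing',o.sum(),P[o].mean(0),P[o].min(0),P[o].max(0))
t=o&(P[:,2]>.086)
print('wingtop',cv2.minAreaRect((P[t,:2]*1000).astype(np.float32)))
g=~o&(P[:,2]>.03); print('grey',g.sum(),P[g].mean(0),P[g][:,2].max(),cv2.minAreaRect((P[g,:2]*1000).astype(np.float32)))
t=~o&(P[:,2]>.048); print('bandtop',P[t].mean(0),cv2.minAreaRect((P[t,:2]*1000).astype(np.float32)))
# pump
reg[:]=0;reg[195:265,90:235]=1
i=b['image']
dk=reg&(i.max(2)<60)&(w[...,2]>.03);P=w[dk];print('cuff dark',dk.sum(),np.median(P,0),P.min(0),P.max(0))
bl=reg&(w[...,2]>.06);
br=reg&(hsv[...,0]>12)&(hsv[...,0]<28)&(hsv[...,1]>120)&(w[...,2]>.03);P=w[br];print('brass',br.sum(),np.median(P,0),P.min(0),P.max(0))
pl=reg&(w[...,2]>.004)&(w[...,2]<.03);P=w[pl];print('plate',np.median(P,0),cv2.minAreaRect((P[:,:2]*1000).astype(np.float32)))
c=cv2.resize(i[190:320,300:480],None,fx=4,fy=4,interpolation=cv2.INTER_CUBIC);cv2.imwrite('pics/c1.png',c)
E
```

```text
[[-0.03, -0.983, 0.182, 0.293], [-0.999, 0.027, -0.021, -0.127], [0.016, -0.183, -0.983, 1.012], [0.0, 0.0, 0.0, 1.0]]
wing [ 0.4867 -0.1521  0.0898]
band [ 0.5152 -0.17    0.0495]
cuff [0.5312 0.0973 0.0552]
tip [0.5331 0.046  0.0417]
body [0.5194 0.2317 0.1104]
plate [0.4973 0.0746 0.0076]
block [0.5287 0.1509 0.0545]
blue [ 0.4584 -0.3277  0.0902]
red [ 0.4054 -0.1629  0.0884]
purp [ 0.3836 -0.3912  0.09  ]
table [ 0.4628 -0.0595  0.0025]
wing 95 [ 0.48636517 -0.1516246   0.08702427] [ 0.47659181 -0.16359237  0.06385044] [ 0.49885841 -0.1407614   0.09413737]
wingtop ((487.9986267089844, -151.6932830810547), (27.889127731323242, 8.849804878234863), 52.46944808959961)
grey 308 [ 0.51235446 -0.16286996  0.04919854] 0.09166153649459952 ((511.36041259765625, -160.99156188964844), (28.75752830505371, 69.63363647460938), 68.51856994628906)
bandtop [ 0.51294608 -0.1625774   0.05260598] ((508.02886962890625, -159.6048583984375), (28.742578506469727, 61.275455474853516), 68.69715881347656)
cuff dark 503 [0.51835367 0.10991273 0.05279724] [0.46606749 0.04288955 0.031422  ] [0.55606666 0.27003676 0.1113754 ]
brass 291 [0.53228289 0.06733972 0.04634344] [0.5191502  0.04288955 0.03468382] [0.54759445 0.12219788 0.0553693 ]
plate [0.49992668 0.12035184 0.00633364] ((534.651611328125, 183.18099975585938), (294.0230407714844, 148.64608764648438), 88.51233673095703)
```

View pics/c1.png

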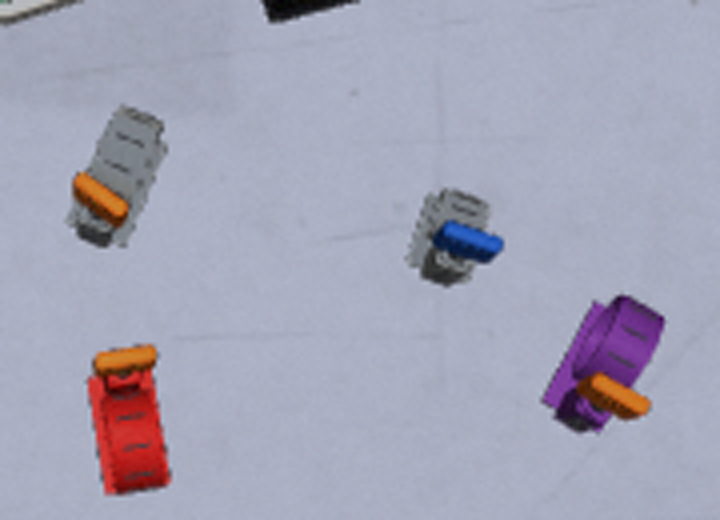

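Candidates in the top view: grey hoop with orange wing at (325,239); red at (332,281), purple at (453,289) and blue-winged narrow at (417,251). The close crop confirms the grey steel one with the orange wing is the target. Next, the tool axes and a better pump yaw.

```bash
cat >> h.py <<'E'
from scipy.spatial.transform import Rotation as R
def go(x,y,z=None,yaw=None):
    """print tool-frame shift to world target; yaw = wanted world yaw (deg) of tool y axis, mod 180"""
    s=state();M=R.from_rotvec(s['tcp_rot']).as_matrix();p=s['tool_pos']
    d=np.array([x,y,p[2] if z is None else z])-p
    cur=np.degrees(np.arctan2(M[1,1],M[0,1]))
    print('tcp',p.round(4),'tooly yaw %.2f'%cur,'j6 %.3f'%s['joints'][5],'tilt',M[:,2].round(3),'shift mm',(M.T@d*1000).round(1), '' if yaw is None else 'roll %.2f'%-((yaw-cur+90)%180-90))
E
python3 - <<'E'
from h import *
go(.488,-.152,.25,-37.5)
b=load('top');w=cloud(b);i=b['image']
reg=np.zeros((480,640),bool);reg[195:265,90:235]=1
def line(m,name):
    P=w[m]; 
    # ridge centre per y-bin
    ys=np.arange(P[:,1].min(),P[:,1].max(),.004);c=[]
    for y in ys:
        q=P[abs(P[:,1]-y)<.003]
        if len(q)>8: c.append((y,(q[:,0].min()+q[:,0].max())/2,q[:,0].max()-q[:,0].min(),q[:,2].max()))
    print(name,np.round(c,4).tolist())
line(reg&(w[...,2]>.03)&(w[...,2]<.085)&(w[...,1]<.19),'stub')
line(reg&(w[...,2]>.09),'body')
line(reg&(w[...,2]>.004)&(w[...,2]<.012)&(w[...,1]<.18)&(w[...,1]>0),'plate')
E
```

```text
tcp [0.137  0.4805 0.2498] tooly yaw 74.08 j6 1.571 tilt [-0.    -0.001 -1.   ] shift mm [-5.11e+02 -5.12e+02  4.00e-01] roll -68.42
stub [[0.0429, 0.5359, 0.0161, 0.044], [0.0469, 0.5349, 0.018, 0.0496], [0.0509, 0.5352, 0.024, 0.0497], [0.0549, 0.5346, 0.0257, 0.0497], [0.0589, 0.5351, 0.0268, 0.0532], [0.0629, 0.5355, 0.026, 0.0504], [0.0669, 0.5332, 0.0254, 0.0515], [0.0709, 0.5344, 0.0278, 0.0515], [0.0749, 0.5331, 0.0258, 0.0529], [0.0789, 0.5336, 0.0269, 0.0526], [0.0829, 0.5325, 0.0292, 0.0536], [0.0869, 0.5321, 0.0322, 0.0552], [0.0909, 0.5333, 0.0372, 0.0578], [0.0949, 0.5332, 0.0375, 0.0578], [0.0989, 0.5329, 0.0363, 0.0579], [0.1029, 0.5314, 0.0338, 0.0579], [0.1069, 0.5311, 0.0344, 0.0569], [0.1109, 0.5315, 0.0351, 0.0582], [0.1149, 0.5316, 0.0349, 0.0554], [0.1189, 0.5259, 0.0306, 0.0522], [0.1229, 0.5287, 0.0488, 0.06], [0.1269, 0.5294, 0.0545, 0.06], [0.1309, 0.5302, 0.0596, 0.0576], [0.1349, 0.5301, 0.0603, 0.0572], [0.1389, 0.5302, 0.0605, 0.0588], [0.1429, 0.5298, 0.0601, 0.0588], [0.1469, 0.5289, 0.0583, 0.0581], [0.1509, 0.529, 0.0584, 0.0575], [0.1549, 0.5281, 0
[... 1614 characters left out ...]
 [0.0959, 0.5248, 0.133, 0.011], [0.0999, 0.5321, 0.118, 0.011], [0.1039, 0.525, 0.1326, 0.0109], [0.1079, 0.5401, 0.134, 0.0096], [0.1119, 0.5341, 0.1461, 0.01], [0.1159, 0.5264, 0.1307, 0.0105], [0.1199, 0.5271, 0.1233, 0.0105], [0.1239, 0.5277, 0.1246, 0.0119], [0.1279, 0.5268, 0.1264, 0.0119], [0.1319, 0.5267, 0.1261, 0.0117], [0.1359, 0.5305, 0.1188, 0.0119], [0.1399, 0.5308, 0.1182, 0.0119], [0.1439, 0.5297, 0.1199, 0.0113], [0.1479, 0.5292, 0.1182, 0.0094], [0.1519, 0.5327, 0.1251, 0.0103], [0.1559, 0.5274, 0.1356, 0.0091], [0.1599, 0.5294, 0.118, 0.0103], [0.1639, 0.5285, 0.1205, 0.0113], [0.1679, 0.5372, 0.1379, 0.011], [0.1719, 0.533, 0.1293, 0.01], [0.1759, 0.533, 0.1293, 0.0109]]
```

```bash
python3 -m crank '[[1,-0.035,-0.035,0,0],[1,-0.035,-0.035,0,0],[1,-0.035,-0.035,0,0],[1,-0.035,-0.035,0,0],[1,-0.035,-0.035,0,0],[1,-0.035,-0.035,0,0],[1,-0.035,-0.035,0,0],[1,-0.035,-0.035,0,0]]'
python3 -c "
from h import *
go(.488,-.152,.25,142.5)"
```

```text
t: 0.9
tool_pos: [0.3265, 0.1371, 0.2477]
tcp_rot: [-0.419, -3.113, 0.006]
wrist_force: [1.1, 1.5, 0.2]
width: 0.0854
tcp [0.3265 0.1371 0.2477] tooly yaw 74.66 j6 0.668 tilt [-0.001 -0.004 -1.   ] shift mm [-232.3 -236.    -1.5] roll -67.84
```

```bash
python3 -m crank '[[1,-0.035,-0.035,0,0],[1,-0.035,-0.035,0,0],[1,-0.035,-0.035,0,0],[1,-0.035,-0.035,0,0],[1,-0.035,-0.035,0,0],[1,-0.03,-0.033,0,0],[1,0,0,0,-8.5],[1,0,0,0,-8.5]]'
python3 -m crank '[[1,0,0,0,-8.5],[1,0,0,0,-8.5],[1,0,0,0,-8.5],[1,0,0,0,-8.5],[1,0,0,0,-8.5],[1,0,0,0,-8.5],[1,0,0,0,0]]'
python3 -c "
from h import *
go(.488,-.152,.18,142.5)
d=shot('wrist','w1.png')
print(np.linalg.inv(d['world_to_cam']).round(3).tolist())
"
```

```text
t: 1.7
tool_pos: [0.4685, -0.128, 0.2463]
tcp_rot: [0.043, -3.138, 0.005]
wrist_force: [-0.6, 0.2, -0.6]
width: 0.0857
t: 2.4
tool_pos: [0.4673, -0.1289, 0.2437]
tcp_rot: [1.409, -2.799, -0.004]
wrist_force: [0.4, 0.4, -0.8]
width: 0.0859
tcp [ 0.4673 -0.1289  0.2437] tooly yaw 143.46 j6 -1.200 tilt [-0.008 -0.002 -1.   ] shift mm [  5.9 -30.7  63.6] roll 0.96
[[-0.803, 0.565, 0.187, 0.419], [0.596, 0.76, 0.261, -0.198], [0.005, 0.321, -0.947, 0.367], [0.0, 0.0, 0.0, 1.0]]
```

View pics/w1.png

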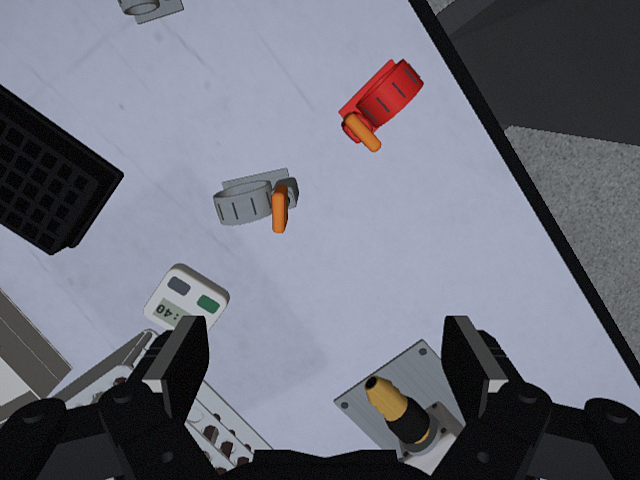

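The wrist view shows the grey clamp with its hoop at (243,200) and wing at (280,208), red at (385,100), and the pump stub at (400,410). I'll measure again from here.

```bash
cat >> h.py <<'E'
def clampmeas(d,box):
    w=cloud(d);hsv=cv2.cvtColor(d['image'],cv2.COLOR_BGR2HSV)
    reg=np.zeros((480,640),bool);reg[box[1]:box[3],box[0]:box[2]]=1
    m=reg&(w[...,2]>.012);P=w[m];H=hsv[m]
    o=(H[:,0]<20)&(H[:,1]>150)&(P[:,2]>.055)
    t=o&(P[:,2]>P[o][:,2].max()-.006)
    print('wing z',np.percentile(P[o],[2,98],axis=0).round(4).tolist())
    for n,m2 in (('wingtop',t),('wing all',o),('grey>45',(H[:,1]<80)&(P[:,2]>.045)&(P[:,2]<.06)),('grey',(H[:,1]<80)&(P[:,2]<.06))):
        print(n,m2.sum(),P[m2].mean(0).round(4),[np.round(v,1) for v in cv2.minAreaRect((P[m2][:,:2]*1000).astype(np.float32))])
    return w
E
python3 - <<'E'
from h import *
d=load('wrist');w=clampmeas(d,(205,160,305,240))
i=d['image'];m=np.zeros((480,640),bool);m[370:450,355:450]=1
m&=(w[...,2]>.02)
for a,b in ((.04,.06),(.06,.085),(.09,.115),(.13,.17)):
    q=w[m&(w[...,1]>a)&(w[...,1]<b)]
    if len(q):print(a,b,len(q),q.mean(0).round(4),q.min(0).round(4),q.max(0).round(4))
print('tip min y',w[m][:,1].min(), 'table',w[300,280],'plate',w[400,355],w[360,420])
E
```

```text
wing z [[0.4796, -0.1659, 0.0647], [0.4993, -0.1419, 0.0921]]
wingtop 496 [ 0.4898 -0.154   0.0904] [array([ 490.6, -153.4]), array([29.7,  8.6]), np.float64(51.3)]
wing all 667 [ 0.4884 -0.1546  0.0867] [array([ 490.4, -153.4]), array([30.,  9.]), np.float64(51.9)]
grey>45 1386 [ 0.5176 -0.1658  0.0497] [array([ 510.9, -162.5]), array([24.2, 62. ]), np.float64(66.2)]
grey 2135 [ 0.5142 -0.1656  0.0441] [array([ 513.6, -163.7]), array([24.2, 69.5]), np.float64(65.9)]
0.04 0.06 659 [0.536  0.0488 0.0417] [0.5235 0.0403 0.0271] [0.5522 0.06   0.0505]
0.06 0.085 784 [0.5328 0.0735 0.0451] [0.5195 0.06   0.0281] [0.5513 0.085  0.0526]
0.09 0.115 727 [0.5303 0.1006 0.0492] [0.5156 0.09   0.0306] [0.5544 0.1134 0.0554]
0.13 0.17 111 [0.5169 0.1333 0.0491] [0.5026 0.13   0.0203] [0.5624 0.1399 0.055 ]
tip min y -0.13414805058604468 table [ 5.68667602e-01 -6.71816776e-02 -2.44763389e-04] plate [0.57663822 0.0729174  0.00536953] [0.49343388 0.07183051 0.00538118]
```

```bash
python3 -c "
from h import *
go(.4905,-.1534,.079,141.8)"
python3 -m crank '[[1,0.006,-0.034,0.04,1.5],[1,0,0,0.04,0],[1,0,0,0.0,0],[1,0,0,0,0]]'
python3 -c "
from h import *
go(.4905,-.1534,.079,141.8)"
```

```text
tcp [ 0.4674 -0.1289  0.2438] tooly yaw 143.15 j6 -1.195 tilt [-0.008 -0.002 -1.   ] shift mm [  4.7 -34.1 164.6] roll 1.35
t: 2.85
tool_pos: [0.4903, -0.1536, 0.1656]
tcp_rot: [1.34, -2.834, -0.001]
wrist_force: [1.2, 0.2, 0.2]
width: 0.0854
tcp [ 0.4903 -0.1536  0.1656] tooly yaw 140.62 j6 -1.185 tilt [-0.006 -0.002 -1.   ] shift mm [-0.7 -0.3 86.6] roll -1.18
```

```bash
python3 -m crank '[[1,0,0,0.04,-1],[1,0,0,0.03,0],[1,0,0,0.01,0],[1,0,0,0,0]]'
python3 -c "
from h import *
go(.4905,-.1534,.079,141.8)"
```

```text
t: 3.25
tool_pos: [0.4938, -0.1543, 0.0915]
tcp_rot: [-1.36, 2.832, -0.009]
wrist_force: [0.2, -0.2, -0.1]
width: 0.0855
tcp [ 0.4938 -0.1543  0.0915] tooly yaw 141.30 j6 -1.196 tilt [ 0.003 -0.005 -1.   ] shift mm [ 1.3  3.2 12.5] roll -0.50
```

```bash
python3 -m crank '[[1,0.001,0.003,0.008,0],[1,0,0,0.004,0],[1,0,0,0,0]]'
python3 -c "
from h import *
go(.4905,-.1534,.079,141.8)"
```

```text
t: 3.55
tool_pos: [0.493, -0.1537, 0.083]
tcp_rot: [-1.357, 2.829, -0.014]
wrist_force: [0.0, 0.1, 0.5]
width: 0.0854
tcp [ 0.493  -0.1537  0.083 ] tooly yaw 141.24 j6 -1.194 tilt [ 0.008 -0.006 -1.   ] shift mm [1.3 2.2 4. ] roll -0.56
```

```bash
python3 -m crank '[[1,0.001,0.003,0.003,0],[0,0,0,0,0],[-1,0,0,0,0],[-1,0,0,0,0],[-1,0,0,0,0],[-1,0,0,0,0]]' 60
python3 -c "
from h import *
go(.4905,-.1534,.079,141.8)"
```

```text
t: 4.15
tool_pos: [0.4906, -0.1528, 0.0813]
tcp_rot: [-1.356, 2.827, -0.017]
wrist_force: [-0.6, -0.4, 0.2]
width: 0.0126
tcp [ 0.4906 -0.1528  0.0813] tooly yaw 141.23 j6 -1.194 tilt [ 0.01  -0.007 -1.   ] shift mm [ 0.5 -0.3  2.3] roll -0.57
```

```bash
python3 -m crank '[[-1,0,0,0,0],[-1,0,0,0,0],[-1,0,0,-0.02,0],[-1,0,0,-0.03,0],[-1,0,0,-0.03,0],[-1,0,0,0,0]]' 60
python3 -c "
from h import *
print(state()['width'],state()['wrist_force']);go(.52,-.04,.11,141.8)
d=shot('wrist','w2.png')"
```

```text
t: 4.75
tool_pos: [0.4886, -0.1519, 0.1627]
tcp_rot: [-1.357, 2.83, -0.013]
wrist_force: [0.3, 0.5, -1.6]
width: 0.0078
0.00783354618940828 [ 0.34476968  0.48894985 -1.59617844]
tcp [ 0.4886 -0.1519  0.1627] tooly yaw 141.22 j6 -1.193 tilt [ 0.006 -0.006 -1.   ] shift mm [-106.9   46.1   52.3] roll -0.58
```

View pics/w2.png

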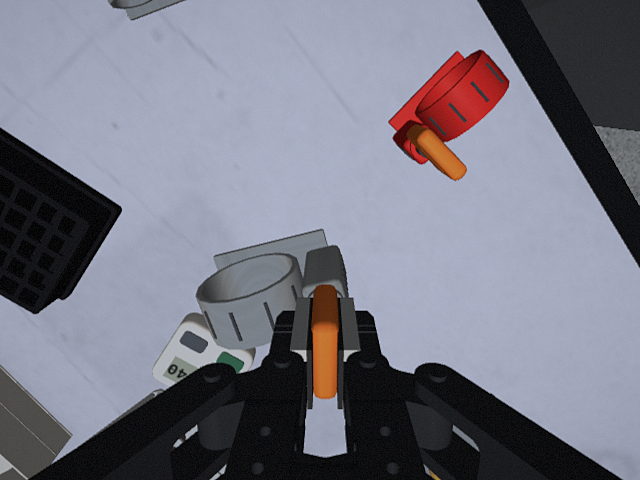

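```bash
python3 -m crank '[[-1,-0.03,0.012,0,-7],[-1,-0.03,0.012,0,-7],[-1,-0.03,0.012,0,-7],[-1,0,0,0,-7],[-1,0,0,0,0],[-1,0,0,0,0]]'
python3 - <<'E'
from h import *
go(.504,-.012,.112)
d=shot('wrist');w=cloud(d);hsv=cv2.cvtColor(d['image'],cv2.COLOR_BGR2HSV)
z0=state()['tool_pos'][2]-.0813
p=state()['tool_pos']
m=(hsv[...,1]<80)&(np.hypot(w[...,0]-p[0]-.035,w[...,1]-p[1])<.06)
for a,b in ((-.004,.006),(.006,.03),(.03,.048),(.048,.056)):
    q=w[m&(w[...,2]>z0+a)&(w[...,2]<z0+b)]
    print(a,b,len(q),[np.round(v,1) for v in cv2.minAreaRect((q[:,:2]*1000).astype(np.float32))] if len(q)>5 else '')
E
```

```text
t: 5.4
tool_pos: [0.5025, -0.0535, 0.154]
tcp_rot: [2.015, -2.403, 0.003]
wrist_force: [0.0, -0.9, -1.4]
width: 0.0084
tcp [ 0.5025 -0.0535  0.154 ] tooly yaw 169.96 j6 -1.499 tilt [-0.003 -0.005 -1.   ] shift mm [-41.3   5.7  41.8] 
-0.004 0.006 2664 [array([528.5, -58.8]), array([64.7, 24.7]), np.float64(2.9)]
0.006 0.03 2669 [array([528.1, -56.7]), array([69.1, 19.6]), np.float64(4.2)]
0.03 0.048 2627 [array([527.7, -53.7]), array([68.5, 24.5]), np.float64(3.4)]
0.048 0.056 3039 [array([523. , -53.6]), array([57. , 25.1]), np.float64(2.2)]
```

```bash
python3 -m crank '[[-1,-0.03,0.001,0.0,0],[-1,-0.005,0,0,0],[-1,0,0,0,0],[-1,0,0,0,0]]'
python3 - <<'E'
from h import *
go(.504,-.012,.112)
d=shot('wrist');b=d['image'];d2=shot('top');
cv2.imwrite('pics/m.png',np.hstack([cv2.resize(b,(400,300)),cv2.resize(d2['image'][150:300,80:280],(400,300))]))
for n,d in(('w',d),('t',d2)):
    w=cloud(d)
    y=w[...,1];m=(w[...,2]>.022)&(w[...,2]<.075)&(abs(w[...,0]-.53)<.045)
    for yy in np.arange(.045,.16,.008):
        q=w[m&(abs(y-yy)<.004)]
        if len(q)>20: print(n,'%.3f n%d x %.4f..%.4f mid %.4f ztop %.4f'%(yy,len(q),q[:,0].min(),q[:,0].max(),(q[:,0].min()+q[:,0].max())/2,np.percentile(q[:,2],97)), 'xtop %.4f'%np.median(q[q[:,2]>np.percentile(q[:,2],90),0]))
E
```

```text
t: 5.85
tool_pos: [0.5073, -0.0207, 0.1527]
tcp_rot: [1.999, -2.415, 0.002]
wrist_force: [-0.6, -0.0, -1.8]
width: 0.008
tcp [ 0.5073 -0.0207  0.1527] tooly yaw 169.22 j6 -1.420 tilt [-0.004 -0.005 -1.   ] shift mm [-8.2  4.7 40.6] 
w 0.085 n176 x 0.5208..0.5376 mid 0.5292 ztop 0.0535 xtop 0.5349
w 0.093 n339 x 0.5214..0.5432 mid 0.5323 ztop 0.0546 xtop 0.5357
w 0.101 n376 x 0.5185..0.5458 mid 0.5322 ztop 0.0546 xtop 0.5350
w 0.109 n325 x 0.5190..0.5474 mid 0.5332 ztop 0.0544 xtop 0.5344
w 0.117 n358 x 0.5206..0.5484 mid 0.5345 ztop 0.0566 xtop 0.5307
w 0.125 n529 x 0.5211..0.5522 mid 0.5366 ztop 0.0574 xtop 0.5338
w 0.133 n35 x 0.5217..0.5389 mid 0.5303 ztop 0.0540 xtop 0.5270
```

View pics/m.png

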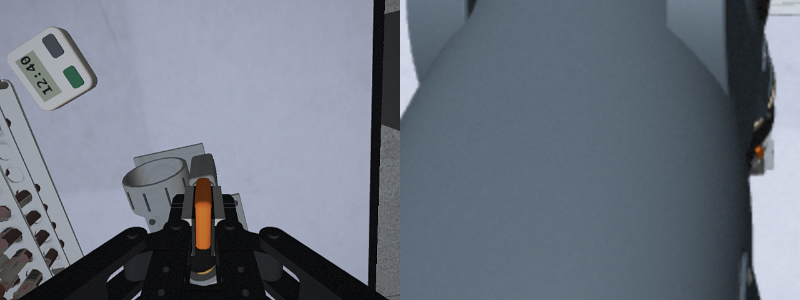

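Wrist view: clamp held square with its hoop at about (155,190) in the left panel, and the stub straight behind it. The right panel (top camera) is blocked by the arm. TCP and wrist camera agree on the wing position, while the top camera reads about 2.5 mm low in x. I'll take the cuff as (0.535, 0.096, 0.0355).

```bash
python3 -m crank '[[-1,0,0,0.03,0],[-1,0,0,0.025,0],[-1,0,0,0.006,0],[-1,0,0,0,0],[-1,0,0,0,0]]'
python3 -c "
from h import *
go(.5067,-.0207,.088);go(.5001,.0939,.088)"
```

```text
t: 6.45
tool_pos: [0.508, -0.0237, 0.092]
tcp_rot: [1.994, -2.421, 0.006]
wrist_force: [0.2, -0.1, -1.1]
width: 0.0086
tcp [ 0.508  -0.0237  0.092 ] tooly yaw 168.96 j6 -1.421 tilt [-0.001 -0.006 -1.   ] shift mm [-2.8  1.8  4. ] 
tcp [ 0.508  -0.0237  0.092 ] tooly yaw 168.96 j6 -1.421 tilt [-0.001 -0.006 -1.   ] shift mm [-114.    30.2    3.3]
```

```bash
python3 -m crank '[[-1,0,0.001,0.003,-0.3],[-1,-0.02,0.005,0,0],[-1,-0.02,0.005,0,0],[-1,0,0,0,0],[-1,0,0,0,0]]'
python3 -c "
from h import *
go(.5067-.058*(state()['tool_pos'][1]+.0207),state()['tool_pos'][1],.0885);go(.5001,.0939,.088)"
```

```text
t: 6.95
tool_pos: [0.5069, 0.0182, 0.0925]
tcp_rot: [2.004, -2.42, 0.012]
wrist_force: [-0.0, -0.0, -0.8]
width: 0.008
tcp [0.5069 0.0182 0.0925] tooly yaw 169.26 j6 -1.344 tilt [ 0.005 -0.006 -1.   ] shift mm [0.4 2.5 4. ] 
tcp [0.5069 0.0182 0.0925] tooly yaw 169.26 j6 -1.344 tilt [ 0.005 -0.006 -1.   ] shift mm [-73.1  20.8   4. ]
```

```bash
python3 -m crank '[[-1,0,0.0025,0.004,0],[-1,-0.015,0.004,0.001,0],[-1,-0.015,0.004,0,0],[-1,0,0,0.001,0],[-1,0,0,0,0]]'
python3 - <<'E'
from h import *
go(.5067-.058*(state()['tool_pos'][1]+.0207),state()['tool_pos'][1],.0885);go(.5001,.0939,.088)
print(state()['wrist_force'],state()['wrist_torque'])
d=shot('scene');cv2.imwrite('pics/s2.png',cv2.resize(d['image'][180:280,170:330],None,fx=5,fy=5,interpolation=cv2.INTER_CUBIC))
E
```

```text
t: 7.45
tool_pos: [0.5032, 0.0476, 0.0878]
tcp_rot: [-1.999, 2.421, -0.018]
wrist_force: [-0.6, 0.4, -1.2]
width: 0.0081
tcp [0.5032 0.0476 0.0878] tooly yaw 169.09 j6 -1.281 tilt [ 0.009 -0.008 -1.   ] shift mm [ 0.1  0.4 -0.7] 
tcp [0.5032 0.0476 0.0878] tooly yaw 169.09 j6 -1.281 tilt [ 0.009 -0.008 -1.   ] shift mm [-44.9  11.8  -0.6] 
[-0.63195205  0.36680427 -1.18713435] [ 0.13748352  0.1305378  -0.01482865]
```

View pics/s2.png

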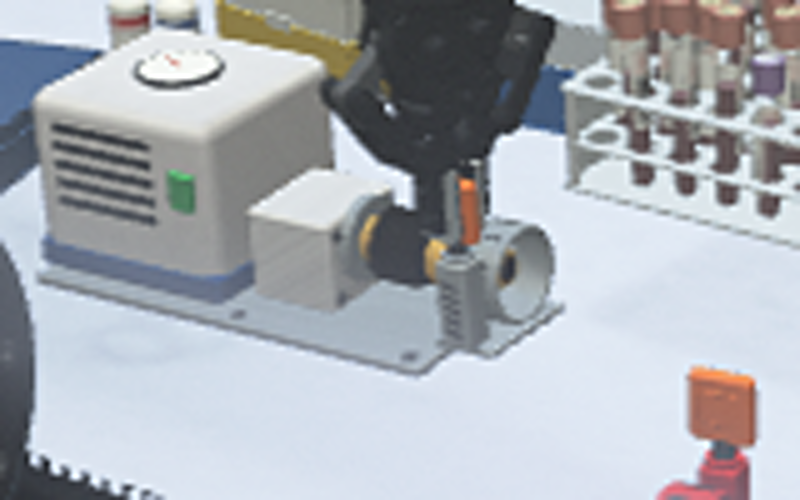

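The clamp encircles the stub (hoop at about (520,270), brass tip inside it) and sits over the plate with no contact force. I'll advance onto the cuff in small steps.

```bash
python3 -m crank '[[-1,-0.01,0.0027,0,0],[-1,-0.01,0.0027,0,0],[-1,0,0,0,0]]'
python3 -c "
from h import *
print(state()['wrist_force'],state()['wrist_torque'])
go(.5067-.058*(state()['tool_pos'][1]+.0207),state()['tool_pos'][1],.088);go(.5001,.0939,.088)"
```

```text
t: 7.8
tool_pos: [0.502, 0.0678, 0.0877]
tcp_rot: [-1.996, 2.423, -0.021]
wrist_force: [-1.1, 1.0, -0.2]
width: 0.0081
[-1.12954737  0.99223657 -0.16391283] [0.43590625 0.02803066 0.05838694]
tcp [0.502  0.0678 0.0877] tooly yaw 168.96 j6 -1.238 tilt [ 0.01  -0.009 -1.   ] shift mm [ 0.1  0.4 -0.3] 
tcp [0.502  0.0678 0.0877] tooly yaw 168.96 j6 -1.238 tilt [ 0.01  -0.009 -1.   ] shift mm [-25.3   6.8  -0.5]
```

```bash
python3 -m crank '[[-1,-0.008,0.002,-0.0005,0],[-1,-0.008,0.0025,0,0],[-1,0,0,0,0]]'
python3 -c "
from h import *
print(state()['wrist_force'],state()['wrist_torque'])
go(.5067-.058*(state()['tool_pos'][1]+.0207),state()['tool_pos'][1],.088);go(.5001,.0939,.088)"
```

```text
t: 8.1
tool_pos: [0.5003, 0.0857, 0.0878]
tcp_rot: [-1.996, 2.423, -0.02]
wrist_force: [-0.1, -0.6, 1.4]
width: 0.0079
[-0.11981595 -0.63891883  1.42079432] [ 0.10638975  0.05393984 -0.02779684]
tcp [0.5003 0.0857 0.0878] tooly yaw 168.97 j6 -1.203 tilt [ 0.01  -0.009 -1.   ] shift mm [-0.  -0.2 -0.2] 
tcp [0.5003 0.0857 0.0878] tooly yaw 168.97 j6 -1.203 tilt [ 0.01  -0.009 -1.   ] shift mm [-8.   1.8 -0.3]
```

```bash
python3 -m crank '[[-1,-0.007,0.0018,0,0],[-1,0,0,0,0],[-1,0,0,0,0]]'
python3 - <<'E'
from h import *
s=state();print(s['wrist_force'],s['wrist_torque']);go(.5001,.0939,.088)
d=shot('scene');c=shot('wrist')
cv2.imwrite('pics/s3.png',np.hstack([cv2.resize(d['image'][190:265,190:300],(400,273),interpolation=cv2.INTER_CUBIC),cv2.resize(c['image'][120:420,150:590],(400,273))]))
E
```

```text
t: 8.4
tool_pos: [0.4999, 0.0938, 0.0877]
tcp_rot: [-1.997, 2.422, -0.02]
wrist_force: [-0.3, -0.9, 1.7]
width: 0.0078
[-0.3085304  -0.92468334  1.65547611] [-0.23288461 -0.0093079  -0.0066818 ]
tcp [0.4999 0.0938 0.0877] tooly yaw 169.01 j6 -1.187 tilt [ 0.01  -0.009 -1.   ] shift mm [-0.1 -0.2 -0.3]
```

View pics/s3.png

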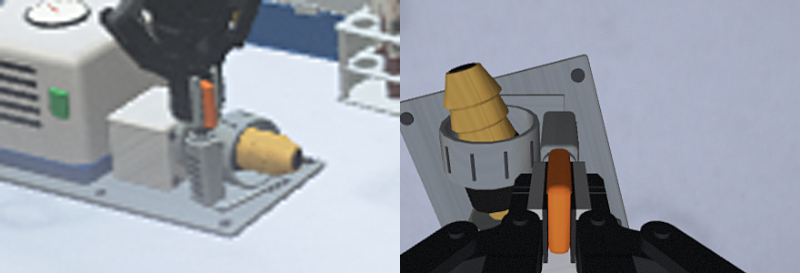

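Wrist crop: the band (490,150) is on the cuff. Black still shows on the block side (490,195), and only brass shows in front. I'll measure the centring with depth.

```bash
python3 - <<'E'
from h import *
d=load('wrist');w=cloud(d);i=d['image'].astype(int)
print(np.linalg.inv(d['world_to_cam'])[:3,3].round(3))
th=np.radians(3.4);c=np.array([.535,.096])
dx=w[...,:2]-c
X=dx[...,0]*np.cos(th)+dx[...,1]*np.sin(th);Y=-dx[...,0]*np.sin(th)+dx[...,1]*np.cos(th)
Z=w[...,2]
m=(abs(X)<.006)&(Z>.03)&(Z<.075)&(abs(Y)<.06)
for a in np.arange(-.056,.034,.002):
    q=m&(Y>=a)&(Y<a+.002)
    if q.sum(): print('%.3f n%d z %.4f bgr'%(a+.001,q.sum(),np.median(Z[q])),np.median(i[q],0),'X')
b=(Z>.045)&(Z<.063)&(abs(Y)<.02)&(abs(X)<.03)&(i.max(2)-i.min(2)<35)&(i.max(2)>70)
print('band',np.percentile(Y[b],[1,99]),'X mean top',np.median(X[b&(Z>.0565)]),Z[b].max())
pl=(Z<.02)&(abs(X)<.055)&(Y<-.01)&(Y>-.06)&(Z>.003);print('plate',pl.sum(),Y[pl].min(),np.median(Z[pl]))
E
```

```text
[0.483 0.011 0.211]
-0.055 n156 z 0.0381 bgr [15. 14. 12.] X
-0.053 n150 z 0.0430 bgr [ 70. 134. 166.] X
-0.051 n148 z 0.0438 bgr [ 71. 135. 168.] X
-0.049 n140 z 0.0447 bgr [ 71.5 135.  167. ] X
-0.047 n150 z 0.0456 bgr [ 71.5 136.  168. ] X
-0.045 n141 z 0.0465 bgr [ 72. 136. 168.] X
-0.043 n148 z 0.0475 bgr [ 72. 136. 168.] X
-0.041 n152 z 0.0484 bgr [ 72. 135. 168.] X
-0.039 n114 z 0.0491 bgr [ 70. 133. 166.] X
-0.037 n109 z 0.0472 bgr [ 66. 127. 158.] X
-0.035 n134 z 0.0474 bgr [ 72.  136.5 169. ] X
-0.033 n137 z 0.0480 bgr [ 72. 136. 169.] X
-0.031 n134 z 0.0485 bgr [ 72. 136. 168.] X
-0.029 n135 z 0.0490 bgr [ 72. 136. 168.] X
-0.027 n103 z 0.0491 bgr [ 70. 134. 166.] X
-0.025 n163 z 0.0480 bgr [ 67. 117. 143.] X
-0.023 n262 z 0.0568 bgr [ 73.5 133.  132.5] X
-0.021 n224 z 0.0577 bgr [136.  132.5 127. ] X
-0.019 n150 z 0.0586 bgr [138. 130. 123.] X
-0.017 n122 z 0.0587 bgr [139. 130. 123.] X
-0.015 n118 z 0.0586 bgr [141. 132. 125.] X
-0.013 n125 z 0.0587 bgr [140. 131. 124.] X
-0.011 n113 z 0.0586 bgr [138. 129. 122.] X
-0.009 n126 z 0.0585 bgr [138. 129. 122.] X
-0.007 n108 z 0.0583 bgr [140. 131. 125.] X
-0.005 n126 z 0.0581 bgr [141. 131. 125.] X
-0.003 n121 z 0.0580 bgr [140. 130. 124.] X
-0.001 n95 z 0.0578 bgr [140. 131. 125.] X
0.001 n43 z 0.0572 bgr [139. 131. 125.] X
0.003 n56 z 0.0536 bgr [26.  25.5 23.5] X
0.005 n104 z 0.0533 bgr [24.  23.  22.5] X
0.007 n104 z 0.0534 bgr [25. 24. 23.] X
0.009 n105 z 0.0535 bgr [25. 23. 23.] X
0.011 n110 z 0.0535 bgr [25. 24. 24.] X
0.013 n94 z 0.0534 bgr [25.  23.5 23. ] X
0.015 n89 z 0.0536 bgr [23. 22. 22.] X
0.017 n2 z 0.0527 bgr [19.5 10.5  8.5] X
0.019 n3 z 0.0480 bgr [46. 77. 96.] X
0.021 n46 z 0.0470 bgr [ 71.5 135.5 167.5] X
0.023 n28 z 0.0467 bgr [ 72.  136.  168.5] X
0.025 n30 z 0.0482 bgr [62. 62. 60.] X
band [-0.01974045  0.00252017] X mean top -0.0015671527165378896 0.06055052287261259
plate 7417 -0.0395274713433941 0.005320975248485654
```

```bash
python3 - <<'E'
from h import *
d=load('wrist');w=cloud(d);i=d['image'].astype(int)
hsv=cv2.cvtColor(d['image'],cv2.COLOR_BGR2HSV)
Z=w[...,2];near=(abs(w[...,0]-.52)<.06)&(abs(w[...,1]-.09)<.05)
o=near&(hsv[...,0]<16)&(hsv[...,1]>150)&(Z>.07)
rect=lambda m:(m.sum(),[np.round(v,1) for v in cv2.minAreaRect((w[m][:,:2]*1000).astype(np.float32))])
print('wing',rect(o),w[o].min(0),w[o].max(0))
g=near&(hsv[...,1]<60)&(i.max(2)>60)
print('band+hous',rect(g&(Z>.045)&(Z<.0605)&(w[...,1]<.105)))
# band front/rear edges as lines: band-top points by x bin
m=g&(Z>.053)&(Z<.0605)
for x in np.arange(.52,.55,.003):
    q=w[m&(abs(w[...,0]-x)<.0015)]
    if len(q)>10: print('%.3f'%x,len(q),np.percentile(q[:,1],[2,98]).round(4),q[:,2].max().round(4))
f=g&(Z>.0075)&(Z<.02)&(w[...,1]<.1);print('foot',rect(f))
E
```

```text
wing (np.int64(2868), [array([509.2,  89.9]), array([32.3, 93.5]), np.float64(80.9)]) [0.46144345 0.06979617 0.07010673] [0.55341981 0.10717422 0.15346404]
band+hous (np.int64(5555), [array([525.1,  89.3]), array([31.6, 67.1]), np.float64(79.2)])
0.520 230 [0.0747 0.0917] 0.0577
0.523 336 [0.0744 0.0958] 0.0585
0.526 363 [0.074  0.0973] 0.0596
0.529 397 [0.0734 0.0969] 0.0601
0.532 391 [0.0728 0.097 ] 0.0604
0.535 382 [0.0723 0.0964] 0.0603
0.538 359 [0.0716 0.0963] 0.0605
0.541 328 [0.0711 0.0954] 0.06
0.544 331 [0.0705 0.0939] 0.0587
0.547 314 [0.0698 0.0937] 0.0576
0.550 175 [0.0711 0.093 ] 0.0563
foot (np.int64(1856), [array([505.2,  80.2]), array([48.3, 34.5]), np.float64(6.1)])
```

The clamp has turned about 14° clockwise about the held wing, to the screw's zero stop (band yaw −10.5° against pump 3.4°). Turning the tool back counter-clockwise against that stop squares the band and brings it forward onto the cuff.

```bash
python3 -m crank '[[-1,0,0,0,-4],[-1,0,0,0,-4],[-1,0,0,0,0]]'
python3 -m crank '[[-1,0,0,0,-4],[-1,0,0,0,-3],[-1,0,0,0,0],[-1,0,0,0,0]]'
cat >> h.py <<'E'
def fit():
    s=state();print('F',s['wrist_force'].round(1),'T',s['wrist_torque'].round(2),'width',round(s['width'],4));go(.5001,.0939,.087)
    d=shot('wrist');w=cloud(d);i=d['image'].astype(int);hsv=cv2.cvtColor(d['image'],cv2.COLOR_BGR2HSV)
    Z=w[...,2];near=(abs(w[...,0]-.53)<.05)&(abs(w[...,1]-.09)<.05)
    m=near&(hsv[...,1]<60)&(i.max(2)>60)&(Z>.053)&(Z<.0615)
    E=[]
    for x in np.arange(.518,.554,.002):
        q=w[m&(abs(w[...,0]-x)<.001)]
        q=q[q[:,1]<.115]
        if len(q)>40: E.append((x,*np.percentile(q[:,1],[2,98]),q[:,2].max()))
    E=np.array(E);k=np.polyfit(E[:,0],E[:,1],1);k2=np.polyfit(E[:,0],E[:,2],1)
    print('band yaw front %.1f rear %.1f'%(np.degrees(np.arctan(k[0])),np.degrees(np.arctan(k2[0]))),'at x=.535 y %.4f..%.4f'%(np.polyval(k,.535),np.polyval(k2,.535)),'x %.4f..%.4f'%(E[0,0],E[-1,0]),'ztop %.4f'%np.median(E[:,3]))
    c=near&(i.max(2)<45)&(Z>.05)&(Z<.057)&(abs(w[...,0]-.535)<.008);q=w[c]
    if len(q)>20: print('cuff visible y',np.percentile(q[:,1],[2,98]).round(4),'n',len(q))
    return d
E
python3 -c "
from h import *
fit()"
```

```text
t: 8.8
tool_pos: [0.5003, 0.0932, 0.0878]
tcp_rot: [-2.165, 2.274, -0.021]
wrist_force: [0.1, 0.9, 0.8]
width: 0.0081
t: 9.2
tool_pos: [0.5006, 0.0928, 0.0878]
tcp_rot: [-2.294, 2.144, -0.021]
wrist_force: [0.4, 1.6, 0.6]
width: 0.0085
F [0.4 1.6 0.6] T [ 0.2  -0.02 -0.01] width 0.0085
tcp [0.5006 0.0928 0.0878] tooly yaw -176.14 j6 -1.449 tilt [ 0.011 -0.008 -1.   ] shift mm [-1.1  0.4  0.8] 
band yaw front 3.8 rear 2.0 at x=.535 y 0.0804..0.1035 x 0.5220..0.5520 ztop 0.0591
cuff visible y [0.0807 0.1121] n 387
```

```bash
python3 -m crank '[[-1,-0.0025,0,0,0],[-1,-0.002,0,0,0],[-1,0,0,0,0],[-1,0,0,0,0]]'
python3 -c "
from h import *
fit()"
```

```text
t: 9.65
tool_pos: [0.5002, 0.0974, 0.0878]
tcp_rot: [-2.29, 2.149, -0.022]
wrist_force: [0.4, -1.1, 1.3]
width: 0.008
F [ 0.4 -1.1  1.3] T [-0.26 -0.13  0.  ] width 0.008
tcp [0.5002 0.0974 0.0878] tooly yaw -176.34 j6 -1.436 tilt [ 0.011 -0.009 -1.   ] shift mm [3.4 0.3 0.8] 
band yaw front 3.1 rear 1.9 at x=.535 y 0.0847..0.1078 x 0.5220..0.5520 ztop 0.0592
cuff visible y [0.082  0.1113] n 340
```

```bash
python3 -m crank '[[-1,0,0,0.0015,0],[-1,0,0,0,0],[-1,0,0,0.001,0],[-1,0,0,0,0]]'
python3 -c "
from h import *
fit()"
```

```text
t: 10.1
tool_pos: [0.5008, 0.0971, 0.0878]
tcp_rot: [-2.288, 2.148, -0.025]
wrist_force: [-0.8, 0.4, 0.7]
width: 0.0084
F [-0.8  0.4  0.7] T [0.05 0.32 0.02] width 0.0084
tcp [0.5008 0.0971 0.0878] tooly yaw -176.38 j6 -1.436 tilt [ 0.013 -0.009 -1.   ] shift mm [3.2 0.9 0.9] 
band yaw front 3.9 rear -1.1 at x=.535 y 0.0851..0.1076 x 0.5220..0.5540 ztop 0.0592
cuff visible y [0.0819 0.0896] n 366
```

```bash
python3 -m crank '[[-1,0,0,0.003,0],[-1,0,0,0,0],[-1,0,0,0,0]]'
python3 -c "
from h import *
fit()"
```

```text
t: 10.45
tool_pos: [0.5015, 0.0968, 0.0881]
tcp_rot: [-2.286, 2.148, -0.029]
wrist_force: [-0.9, -0.8, -2.1]
width: 0.0081
F [-0.9 -0.8 -2.1] T [0.03 0.05 0.03] width 0.0081
tcp [0.5015 0.0968 0.0881] tooly yaw -176.41 j6 -1.436 tilt [ 0.017 -0.009 -1.   ] shift mm [2.8 1.5 1.1] 
band yaw front 5.6 rear 3.7 at x=.535 y 0.0852..0.1077 x 0.5220..0.5540 ztop 0.0596
cuff visible y [0.0819 0.088 ] n 384
```

Further down moves gain no height, only tilt. I'll let go so the clamp settles on the plate by itself, then grip the wing again for the turn.

```bash
python3 -m crank '[[0,0,0,0,0],[0,0,0,0,0],[0,0,0,0,0],[0,0,0,0,0]]'
python3 - <<'E'
from h import *
d=fit();e=shot('scene')
cv2.imwrite('pics/s4.png',np.hstack([cv2.resize(e['image'][190:265,190:300],(400,273),interpolation=cv2.INTER_CUBIC),cv2.resize(d['image'][120:420,150:590],(400,273))]))
w=cloud(d);hsv=cv2.cvtColor(d['image'],cv2.COLOR_BGR2HSV);Z=w[...,2]
o=(abs(w[...,0]-.5)<.03)&(abs(w[...,1]-.096)<.03)&(hsv[...,0]<16)&(hsv[...,1]>150)&(Z>.07)&(Z<.105)
print(Z[o].max(),cv2.minAreaRect((w[o&(Z>.092)][:,:2]*1000).astype(np.float32)))
E
```

```text
t: 10.9
tool_pos: [0.501, 0.0969, 0.087]
tcp_rot: [-2.287, 2.148, -0.027]
wrist_force: [0.1, -0.3, -0.6]
width: 0.0426
F [ 0.1 -0.3 -0.6] T [-0.05 -0.03 -0.04] width 0.0426
tcp [0.501  0.0969 0.087 ] tooly yaw -176.41 j6 -1.436 tilt [ 0.015 -0.009 -1.   ] shift mm [2.9 1.1 0. ] 
band yaw front 4.6 rear 18.8 at x=.535 y 0.0826..0.1007 x 0.5240..0.5520 ztop 0.0586
cuff visible y [0.0817 0.0847] n 136
0.10467148673941012 ((501.6104736328125, 91.20018005371094), (43.59905242919922, 30.450258255004883), 0.5349863767623901)
```

View pics/s4.png

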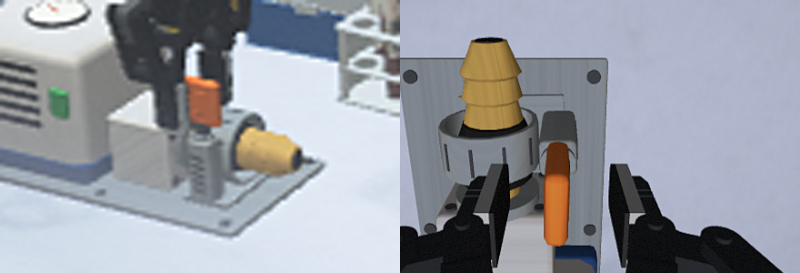

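The clamp has settled square on the plate (band top 0.0586 = plate + 53 mm) and the wing at (557,195) stands between the open jaws. I'll locate the wing centre so the turn is about the screw axis.

```bash
python3 - <<'E'
from h import *
d=load('wrist');w=cloud(d);hsv=cv2.cvtColor(d['image'],cv2.COLOR_BGR2HSV);Z=w[...,2]
m=np.zeros((480,640),np.uint8)
o=(abs(w[...,0]-.5)<.03)&(abs(w[...,1]-.096)<.03)&(hsv[...,0]<15)&(hsv[...,1]>200)&(Z>.075)&(Z<.102)
n,l,st,_=cv2.connectedComponentsWithStats(o.astype(np.uint8));k=1+np.argmax(st[1:,4]);o=l==k
print(st[k],np.percentile(w[o],[1,50,99],axis=0).round(4).tolist())
t=o&(Z>.0945);print(t.sum(),[np.round(v,1) for v in cv2.minAreaRect((w[t][:,:2]*1000).astype(np.float32))])
print([np.round(v,1) for v in cv2.minAreaRect((w[o][:,:2]*1000).astype(np.float32))])
# rerun band measure incl housing top
i=d['image'].astype(int)
h=(abs(w[...,0]-.5)<.012)&(abs(w[...,1]-.094)<.02)&(Z>.05)&(Z<.06)&(hsv[...,1]<60);print('housing',h.sum(),w[h].mean(0),w[h].min(0),w[h].max(0))
E
```

```text
[ 308  283   28  107 1109] [[0.4985, 0.0764, 0.0759], [0.503, 0.0784, 0.0944], [0.5076, 0.1052, 0.0973]]
532 [array([503.1,  91.4]), array([ 8.8, 30. ]), np.float64(2.3)]
[array([503. ,  91.2]), array([ 9. , 30.4]), np.float64(3.7)]
housing 748 [0.50295735 0.0880443  0.05475223] [0.4939114  0.08176848 0.05001159] [0.51198618 0.09996446 0.05943751]
```

```bash
python3 -m crank '[[0,0.0055,0.001,0,0],[0,0,0,0,0],[-1,0,0,0,0],[-1,0,0,0,0],[-1,0,0,0,0],[-1,0,0,0,0],[-1,0,0,0,0]]' 60
python3 -c "
from h import *
fit()"
```

```text
t: 11.7
tool_pos: [0.5006, 0.0907, 0.0873]
tcp_rot: [-2.287, 2.148, -0.028]
wrist_force: [0.3, -0.5, 0.6]
width: 0.0082
F [ 0.3 -0.5  0.6] T [-0.   -0.07 -0.01] width 0.0082
tcp [0.5006 0.0907 0.0873] tooly yaw -176.42 j6 -1.447 tilt [ 0.016 -0.009 -1.   ] shift mm [-3.2  0.3  0.2] 
band yaw front 4.0 rear 8.2 at x=.535 y 0.0828..0.1056 x 0.5220..0.5520 ztop 0.0587
cuff visible y [0.0819 0.1124] n 311
```

```bash
python3 -m crank '[[-1,-0.003,0.0005,0,0],[-1,0,0,0,0],[-1,0,0,0,0]]' 60
python3 -c "
from h import *
fit()"
```

```text
t: 12.05
tool_pos: [0.4999, 0.0939, 0.0873]
tcp_rot: [-2.287, 2.148, -0.028]
wrist_force: [0.3, -1.9, 0.3]
width: 0.008
F [ 0.3 -1.9  0.3] T [-0.2  -0.09 -0.02] width 0.008
tcp [0.4999 0.0939 0.0873] tooly yaw -176.42 j6 -1.441 tilt [ 0.016 -0.009 -1.   ] shift mm [ 0.  -0.2  0.3] 
band yaw front 4.9 rear 4.6 at x=.535 y 0.0860..0.1088 x 0.5220..0.5520 ztop 0.0587
cuff visible y [0.0819 0.0881] n 418
```

```bash
python3 -m crank '[[-1,0,0,0,8],[-1,0,0,0,8],[-1,0,0,0,8],[-1,0,0,0,8],[-1,0,0,0,8],[-1,0,0,0,0]]' 60
python3 -c "
from h import *
fit()"
```

```text
t: 12.7
tool_pos: [0.4985, 0.0945, 0.0872]
tcp_rot: [-1.376, 2.815, -0.02]
wrist_force: [-0.6, 0.2, 2.3]
width: 0.0082
F [-0.6  0.2  2.3] T [0.07 0.16 0.01] width 0.0082
tcp [0.4985 0.0945 0.0872] tooly yaw 142.12 j6 -0.716 tilt [ 0.013 -0.008 -1.   ] shift mm [-0.5 -1.7  0.2] 
band yaw front -2.8 rear 19.4 at x=.535 y 0.0808..0.0944 x 0.5220..0.5520 ztop 0.0588
cuff visible y [0.0802 0.0827] n 40
```

```bash
python3 -m crank '[[-1,0,-0.001,0,8],[-1,0,0,0,8],[-1,0,0,0,8],[-1,0,0,0,8],[-1,0,0,0,8],[-1,0,0,0,8],[-1,0,0,0,0],[-1,0,0,0,0]]' 60
python3 - <<'E'
from h import *
d=fit();e=shot('scene')
cv2.imwrite('pics/s5.png',np.hstack([cv2.resize(e['image'][190:265,190:300],(400,273),interpolation=cv2.INTER_CUBIC),cv2.resize(d['image'],(400,273))]))
E
```

```text
t: 13.55
tool_pos: [0.498, 0.0957, 0.0872]
tcp_rot: [-0.138, 3.128, -0.006]
wrist_force: [-0.0, 0.4, 1.3]
width: 0.008
F [-0.   0.4  1.3] T [0.07 0.07 0.02] width 0.008
tcp [0.498  0.0957 0.0872] tooly yaw 95.05 j6 0.105 tilt [ 0.011 -0.004 -1.   ] shift mm [-2.  -2.   0.2] Traceback (most recent call last):
  File "<stdin>", line 2, in <module>
  File "h.py", line 42, in fit
    E=np.array(E);k=np.polyfit(E[:,0],E[:,1],1);k2=np.polyfit(E[:,0],E[:,2],1)
                               ~^^^^^
IndexError: too many indices for array: array is 1-dimensional, but 2 were indexed
```

```bash
python3 - <<'E'
from h import *
d=load('wrist');e=shot('scene')
cv2.imwrite('pics/s6.png',np.hstack([cv2.resize(e['image'][190:265,190:300],(400,273),interpolation=cv2.INTER_CUBIC),cv2.resize(d['image'],(364,273))]))
E
```

```text
(no output)
```

View pics/s6.png

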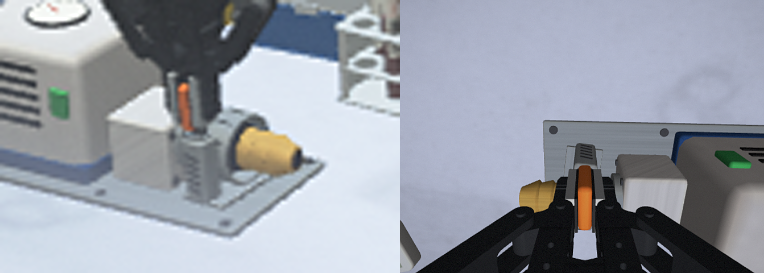

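```bash
python3 - <<'E'
from h import *
d=load('wrist');w=cloud(d);hsv=cv2.cvtColor(d['image'],cv2.COLOR_BGR2HSV);Z=w[...,2]
g=(abs(w[...,0]-.49)<.03)&(abs(w[...,1]-.094)<.035)&(hsv[...,1]<70)&(Z<.0635)
for a,b in((.008,.014),(.014,.03),(.03,.048),(.048,.062)):
    m=g&(Z>a)&(Z<b);P=w[m]
    if len(P)<20: continue
    print(a,len(P),[np.round(v,1) for v in cv2.minAreaRect((P[:,:2]*1000).astype(np.float32))],P.min(0).round(4),P.max(0).round(4))
    # outer face line x(y)
    E=[(y,np.percentile(P[abs(P[:,1]-y)<.001][:,0],3)) for y in np.arange(P[:,1].min()+.003,P[:,1].max()-.002,.002) if (abs(P[:,1]-y)<.001).sum()>5]
    E=np.array(E)
    if len(E)>2: k=np.polyfit(E[:,0],E[:,1],1);print('  face yaw %.1f'%-np.degrees(np.arctan(k[0])),np.round(E[[0,-1]],4).tolist())
E
```

```text
0.008 969 [array([506.5, 102.8]), array([26.8, 52.2]), np.float64(0.2)] [0.4931 0.0768 0.008 ] [0.52   0.1289 0.014 ]
  face yaw -10.7 [[0.0798, 0.4994], [0.1258, 0.5043]]
0.014 692 [array([505.3, 106.5]), array([45.7, 19.3]), np.float64(71.8)] [0.4922 0.0851 0.0141] [0.5199 0.129  0.0299]
  face yaw -28.7 [[0.0881, 0.4927], [0.1261, 0.5041]]
0.03 1317 [array([504., 106.]), array([44.3, 18.6]), np.float64(72.1)] [0.4918 0.0851 0.03  ] [0.5184 0.1289 0.048 ]
  face yaw -27.6 [[0.0881, 0.4924], [0.1261, 0.5038]]
0.048 956 [array([505.3, 108. ]), array([48.7, 19.2]), np.float64(71.0)] [0.4921 0.0855 0.048 ] [0.5199 0.129  0.0564]
  face yaw -30.4 [[0.0885, 0.4923], [0.1265, 0.5043]]
```

```bash
python3 - <<'E'
from h import *
d=load('wrist');w=cloud(d);hsv=cv2.cvtColor(d['image'],cv2.COLOR_BGR2HSV);Z=w[...,2]
g=(abs(w[...,0]-.49)<.03)&(w[...,1]>.07)&(w[...,1]<.112)&(hsv[...,1]<70)
m=g&(Z>.015)&(Z<.055);P=w[m]
for y in np.arange(.080,.112,.002):
    q=P[abs(P[:,1]-y)<.001]
    if len(q)>3: print('%.3f n%d xmin %.4f xmed %.4f'%(y,len(q),np.percentile(q[:,0],3),np.median(q[:,0])))
m=g&(Z>.0075)&(Z<.0125);P=w[m];
for y in np.arange(.072,.112,.003):
    q=P[abs(P[:,1]-y)<.0015]
    if len(q)>3: print('foot %.3f n%d xmin %.4f'%(y,len(q),np.percentile(q[:,0],3)))
E
```

```text
0.086 n140 xmin 0.4933 xmed 0.4947
0.088 n182 xmin 0.4924 xmed 0.4932
0.090 n171 xmin 0.4921 xmed 0.4929
0.092 n155 xmin 0.4919 xmed 0.4928
0.094 n155 xmin 0.4921 xmed 0.4929
0.096 n151 xmin 0.4921 xmed 0.4929
0.098 n159 xmin 0.4922 xmed 0.4931
0.100 n170 xmin 0.4926 xmed 0.4934
0.102 n144 xmin 0.4933 xmed 0.4941
0.104 n23 xmin 0.4951 xmed 0.4957
foot 0.078 n169 xmin 0.4996
foot 0.081 n208 xmin 0.4993
foot 0.084 n173 xmin 0.4994
foot 0.093 n4 xmin 0.4935
foot 0.105 n47 xmin 0.4999
foot 0.108 n164 xmin 0.5003
foot 0.111 n85 xmin 0.5006
```

```bash
python3 -m crank '[[-1,0,0,0,-3],[-1,0,0,0,-3],[-1,0,0,0,0],[-1,0,0,0,0]]' 60
python3 - <<'E'
from h import *
s=state();print(s['wrist_force'],s['wrist_torque']);go(.5,.0945)
d=shot('wrist');w=cloud(d);hsv=cv2.cvtColor(d['image'],cv2.COLOR_BGR2HSV);Z=w[...,2]
g=(abs(w[...,0]-.49)<.03)&(w[...,1]>.07)&(w[...,1]<.112)&(hsv[...,1]<70)
P=w[g&(Z>.015)&(Z<.055)]
for y in np.arange(.084,.108,.002):
    q=P[abs(P[:,1]-y)<.001]
    if len(q)>3: print('%.3f n%d xmin %.4f'%(y,len(q),np.percentile(q[:,0],3)))
P=w[g&(Z>.0075)&(Z<.0125)]
for y in np.arange(.072,.116,.003):
    q=P[abs(P[:,1]-y)<.0015]
    if len(q)>30: print('foot %.3f n%d xmin %.4f'%(y,len(q),np.percentile(q[:,0],3)))
E
```

```text
t: 14.05
tool_pos: [0.4984, 0.0954, 0.0873]
tcp_rot: [-0.321, 3.114, -0.008]
wrist_force: [0.3, 1.5, 0.6]
width: 0.0083
[0.29954394 1.52900955 0.62891145] [ 0.20725955  0.01412785 -0.00309487]
tcp [0.4984 0.0954 0.0873] tooly yaw 101.75 j6 -0.012 tilt [ 0.011 -0.004 -1.   ] shift mm [-1.4 -1.3  0. ] 
0.084 n9 xmin 0.4968
0.086 n217 xmin 0.4942
0.088 n186 xmin 0.4934
0.090 n168 xmin 0.4929
0.092 n158 xmin 0.4929
0.094 n146 xmin 0.4925
0.096 n160 xmin 0.4925
0.098 n160 xmin 0.4922
0.100 n157 xmin 0.4926
0.102 n94 xmin 0.4932
foot 0.078 n99 xmin 0.5015
foot 0.081 n189 xmin 0.5012
foot 0.084 n191 xmin 0.5012
foot 0.105 n44 xmin 0.4991
foot 0.108 n126 xmin 0.4990
foot 0.111 n124 xmin 0.4999
```

```bash
python3 -m crank '[[-1,0,-0.0015,0,0],[-1,0,0,0,0],[0,0,0,0,0],[0,0,0,0,0],[0,0,0,0,0],[0,0,0,0,0]]' 60
python3 -m crank '[[0,0,0,-0.02,0],[0,0,0,-0.04,0],[0,0,0,-0.05,0],[0,0.03,0,-0.05,0],[0,0.04,0,0,0],[0,0.04,0,0,0],[0,0.04,0,0,0],[0,0,0,0,0]]' 
python3 - <<'E'
from h import *
go(.5,.0945)
d=shot('wrist');e=shot('top')
w=cloud(d)
cv2.imwrite('pics/f1.png',np.hstack([cv2.resize(e['image'][170:290,80:240],(400,300),interpolation=cv2.INTER_CUBIC),cv2.resize(d['image'],(400,300))]))
E
```

```text
t: 14.7
tool_pos: [0.4985, 0.0937, 0.0871]
tcp_rot: [-0.319, 3.115, -0.008]
wrist_force: [-0.4, 0.2, 0.6]
width: 0.043
t: 15.5
tool_pos: [0.3495, 0.0638, 0.2438]
tcp_rot: [-0.319, 3.115, -0.009]
wrist_force: [1.4, -0.3, -0.2]
width: 0.0428
tcp [0.3495 0.0638 0.2438] tooly yaw 101.69 j6 -0.018 tilt [ 0.01  -0.005 -1.   ] shift mm [-153.6   -0.4    1.4]
```

View pics/f1.png

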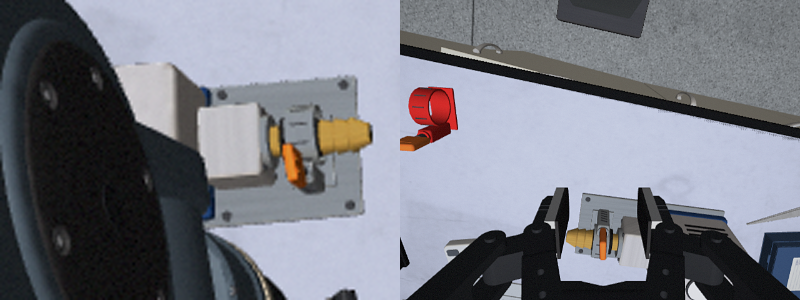

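Free of the clamp: band on the cuff (300,130 left panel), wing turned (293,165), nothing else disturbed. Numeric check next.

```bash
python3 - <<'E'
from h import *
for n in('wrist','top'):
    d=load(n);w=cloud(d);i=d['image'].astype(int);hsv=cv2.cvtColor(d['image'],cv2.COLOR_BGR2HSV);Z=w[...,2]
    c=np.array([.535,.0967]) if n=='wrist' else np.array([.5325,.098])
    D=w[...,:2]-c;t=np.radians(3.4);X=D[...,0]*np.cos(t)+D[...,1]*np.sin(t);Y=-D[...,0]*np.sin(t)+D[...,1]*np.cos(t)
    near=(abs(X)<.06)&(abs(Y)<.03)
    b=near&(abs(X)<.016)&(abs(Y)<.024)&(hsv[...,1]<60)&(i.max(2)>60)&(Z>.052)&(Z<.0625)
    rr=cv2.minAreaRect((np.c_[X[b],Y[b]]*1000).astype(np.float32))
    print(n,'band',b.sum(),'Y',np.percentile(Y[b],[2,98]).round(4),'ztop',np.percentile(Z[b],95).round(4),'rect',[np.round(v,1) for v in rr])
    for x in (-.012,-.008,-.004,0,.004,.008,.012):
        q=b&(abs(X-x)<.002)
        if q.sum()>4: print('  x%.3f Y %.4f %.4f'%(x,*np.percentile(Y[q],[4,96])))
    k=near&(abs(X)<.008)&(i.max(2)<50)&(Z>.045)
    if k.sum(): print('cuff Y',np.percentile(Y[k],[3,97]).round(4),k.sum())
    br=(abs(X)<.008)&(abs(Y)<.07)&(hsv[...,1]>110)&(Z>.03)&(Z<.056);print('brass Y',np.percentile(Y[br],[.5,99.5]).round(4))
    o=near&(hsv[...,0]<14)&(hsv[...,1]>180)&(Z>.085)&(Z<.105)&(X<-.01)
    if o.sum()>8: print('wing',o.sum(),[np.round(v,1) for v in cv2.minAreaRect((np.c_[X[o],Y[o]]*1000).astype(np.float32))],Z[o].max().round(4))
d=load('top');w=cloud(d);hsv=cv2.cvtColor(d['image'],cv2.COLOR_BGR2HSV)
m=(hsv[...,0]>100)&(hsv[...,0]<120)&(hsv[...,1]>150)&(abs(w[...,0]-.458)<.05)&(abs(w[...,1]+.328)<.05);print('blue',m.sum(),w[m].mean(0) if m.sum() else '')
E
```

```text
wrist band 385 Y [-0.0134  0.0105] ztop 0.0587 rect [array([ 0.4, -1.1]), array([30.4, 25.2]), np.float64(1.3)]
  x-0.012 Y -0.0134 0.0098
  x-0.008 Y -0.0132 0.0096
  x-0.004 Y -0.0131 0.0105
  x0.000 Y -0.0128 0.0098
  x0.004 Y -0.0130 0.0111
  x0.008 Y -0.0132 0.0096
  x0.012 Y -0.0128 0.0097
cuff Y [-0.0141  0.0244] 78
brass Y [-0.054   0.0243]
wing 296 [array([-33.3,  -2.4]), array([31.2,  8.2]), np.float64(8.4)] 0.0986
top band 166 Y [-0.0137  0.0103] ztop 0.0605 rect [array([1.4, 3.9]), array([37.7, 29. ]), np.float64(86.6)]
  x-0.012 Y -0.0141 -0.0006
  x-0.008 Y -0.0123 0.0086
  x-0.004 Y -0.0130 0.0088
  x0.000 Y -0.0135 0.0086
  x0.004 Y -0.0136 0.0099
  x0.008 Y -0.0133 0.0101
  x0.012 Y -0.0115 0.0102
cuff Y [-0.0139  0.014 ] 16
brass Y [-0.0551  0.0238]
wing 45 [array([-32.8,  -3. ]), array([28.2,  8.5]), np.float64(9.7)] 0.1003
blue 104 [ 0.4613201  -0.32762178  0.08596837]
```

```bash
python3 -c "
from h import *
s=state();print(s['t'],s['wrist_force']);order.job_done()"
```

```text
15.6 [ 1.11380859 -0.16182546  0.06654553]
the job is handed in; nothing more can be done
```

I put the wide orange-wing clamp on the pump's cuff, turned its wing clockwise until snug and let go. I handed in at 15.6 s with the gripper well clear.

**What happened on the way**
- While I slid the clamp on, it swung about 14° on its held wing, and I squared it again.
- I let go once so the foot could settle on the plate, then gripped the wing again and moved the band along the cuff.
- The turn also swung the clamp slightly, so I turned the wing back about 6° to straighten it.

**Last checks** (wrist and top cameras)
- **Band position:** it is square to the stub within about 1.5°. Its centre is 1.4 to 2 mm short of the cuff's centre, towards the free end. I left that, as it is within the 2 mm calibration and the band lies wholly on the cuff.
- **Foot:** the band top reads 0.0587 m, which matches the foot standing on the base plate. The top camera read it about 2 mm higher, in line with its other offsets.
- **Wing:** it stands at about 1.42 rad, past the snug mark of 1.0 and below the stop at 1.9.
- **Narrow blue clamp:** it is where it was, within measuring error.
- **Forces:** the wrist force stayed within a few newtons in every reading I took.

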